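# Bring the cutter's ball on its tray

## Task

The bench cutter's steel ball lies loose in the shallow pocket of the wooden tray. Take the tray by its upright grip, slide it along its cradle, away from the bridge that holds down its tongue, until you feel it come up against the stop; then lift it out, carry it level so that the ball never leaves its pocket, and bring the ball right above the cutter's empty cup, with the ball about 10 cm above the cup's mouth. Finish while holding the tray there, level and still, in the gripper; do not touch the ball, and leave everything else on the bench where it is.

Things in the scene. Friction and masses are not known exactly. Their poses are not given: they have to be found in the camera images.
- tray: loose ball tray, 0.16 to 0.24 kg. Origin at the underside, straight below the grip's centre; z up, +x to the steel tongue, -x to the pocket. Wooden board 80 mm wide (y), 8 mm thick, from x -80 to +45 mm; then a flat steel tongue 50 mm wide, its top 6.5 mm above the underside, on to x +90 mm. With the ball it balances about at the grip.
- grip (a point): on the tray: centre of the top of its upright wooden grip, a block 44 mm long (tray x), 18 mm thick (tray y), rising 50 mm from the board; this point is 58 mm above the tray's underside. Pinch it across the 18 mm.
- pocket (a point): on the tray, 53 mm from the grip's axis towards -x: where the ball's centre is when in mid-pocket, 22 mm above the tray's underside. The pocket is a flat brass ring, 24 mm inside, 36 mm outside diameter, only 2.5 mm high; the ball has about 4 mm of play in it and rolls out if the tray is tipped some 30 degrees or jerked.
- ball_center (a point): centre of the loose steel ball, 28 mm diameter, about 0.09 kg, lying in the tray's pocket
- ball: the same ball as a body; its axes turn as it rolls, so use ball_center
- cradle: fixed plywood cradle in which the tray lies. Origin at the bench surface, z up, +x to the bridge, -x to the stop. Floor 8 mm thick, from x -145 to +125 mm, 110 mm wide. Rails with inner faces at y +-44 mm, tops 20 mm above the bench, leave the tray 4 mm play each side: it slides along x. It can be lifted out once it lies against the stop, 20 to 55 mm from its start.
- bridge (a point): on the cradle: centre of the top of its dark steel bridge, 25 mm above the bench. The bridge spans the cradle from x +80 to +110 mm, is 102 mm wide (its posts 30 mm high) and passes 4.5 mm over the tray's tongue; at the start the tongue's end is 10 to 30 mm inside it.
- stop: fixed dark steel block across the cradle's -x end, 20 mm (x) by 70 mm (y), 22 mm high plus 5 mm screw heads. Origin at the centre of its underside, on the cradle's floor; the tray's front edge meets its face 10 mm from the origin towards the cradle's +x. Where it is set along the cradle differs each time.
- cutter: fixed bench cutter: grey cast body on a wooden block 240 x 90 x 30 mm, with steel blade, guide rod and thumb screw, nothing higher than 75 mm. Origin at the centre of its underside, x along its length.
- cup (a point): on the cutter: centre of the mouth of its empty steel ball cup (a round cup, 42 mm across), 70 mm above the bench, 65 mm from the cutter's origin towards its -x end
- grease_jar: bystander, loose: low amber glass jar with steel lid, 48 mm diameter, 60 mm high; origin at its underside
- screwdriver: bystander, loose: screwdriver 150 mm long, lying; origin on its lower side
- bowl: bystander, loose: wooden bowl, 110 mm across, 40 mm high; origin at its underside
- spray_bottle: bystander, loose: white spray bottle, 90 mm across, 195 mm high; origin at its underside
- mould: bystander, loose: wooden cigar mould, 260 x 120 x 42 mm; origin at its underside
- tin: bystander, loose: round brass tin, 70 mm diameter, 50 mm high; origin at its underside
There are look-alikes about, which are no part of the job. What is shaped like the tray but black or pink is not meant.

How it is judged:
On the way, in this order (a step that is already met when the one before it is completed fails the run):
1. the tray, still lying in the cradle, bears against the stop (contact force between tray and stop above 1 N and z of tray in the frame of cradle below 0.015 m).
2. the tray is lifted clear of the cradle with the ball in its pocket (z of tray in the frame of cradle above 0.05 m and distance between ball_center and pocket below 0.01 m), for 0.1 s.
At the end, for the whole second after the job is handed in: The gripper holds the tray still and level (within 0.1 rad), touching neither cutter nor cradle, the ball in its pocket (centre within 10 mm of the pocket's), its centre within 25 mm horizontally of the cup's axis and 60 to 140 mm above the cup's mouth (horizontal distance between ball_center and cup below 0.025 m and z of ball_center in the frame of cup between 0.06 and 0.14 m and angle between tray's own z axis and vertical below 0.1 rad and linear speed of tray below 0.03 m/s and angular speed of tray below 0.15 rad/s and distance between ball_center and pocket below 0.01 m and contact force between the fingers and tray above 2 N and contact force between tray and cutter below 0.1 N and contact force between tray and cradle below 0.1 N); the arm keeps its last pose, push and grip.
It fails at once if the ball leaves its pocket (distance between ball_center and pocket above 0.012 m).
It fails at once if the robot touches the ball (contact force between any of the fingers, the arm and ball above 0.3 N).
It fails at once if a bystander is moved more than 30 mm (distance of any of grease_jar, screwdriver, bowl, spray_bottle, mould, tin from where it was at the start of the episode above 0.03 m).
It also fails if it takes over 51 s, if anything falls off the work surface, if the arm or the gripper's body presses on something with over 40 N, if the wrist force passes 120 N, or if a joint passes its speed limit or range.

## Robot

A 7-joint arm with a two-finger parallel gripper is mounted at the origin on the work surface. World frame = base frame: x ahead of the robot, y to its left, z up, the work surface at z = 0. Lengths are in m, angles in rad, forces in N, time in s.
With the tool pointing down it reaches from about 0.4 to 0.9 m from the base axis. Payload 5.5 kg.
Tool frame: the origin (TCP) lies at the very end of the fingers, on their centre line; the grasp point (between the pads) lies 19 mm behind it; z points along the fingers, y is the line along which they close (so a half turn about z gives the same grasp; the last joint's range is limited). The gripper opens to 85 mm and grips with 20 to 120 N. Pads are 22 mm wide; open, the fingers measure 114 mm over their backs; the gripper's body (76 mm by 85 mm) begins 54 mm behind the grasp point. The pads swing forward as they close: fully open they stand 13 mm farther back than shut.
Start: joints at [-0.992, 0.501, -0.427, 1.55, 0.221, 1.138, -0.21], TCP at [0.202, 0.618, 0.231] pointing down, gripper open.
Joint ranges: [-2.88, 2.88], [-0.31, 2.03], [-1.54, 1.56], [0.2, 2.42], [-1.41, 4.55], [0.19, 2.02], [-2.57, 2.57]. Speed limits (rad/s): [2.57, 2.57, 3.14, 3.14, 3.14, 3.14, 3.14].

## Interface

Orientations are given as a rotation vector (axis times angle).
In Python, from bench import env gives the robot as it stands.
- The arm moves only by the tool move_arm, never from a script. Its argument "deltas" is a list of rows, each a list of 3 entries, a list of its own where there are three numbers: the closure, from 0 (fully open) to 1 (shut), then the shift along the tool's x, y, z in cm, then the turn, a rotation vector about the tool's x, y, z in rad. In form: [[grip, [tx, ty, tz], [rx, ry, rz]], ...]. A call has 1 to 20 rows; each row shifts and turns the commanded pose from where the row before left it, along the tool's axes as they then stand; what a row does not reach is not made up. A row lasts 1/8 s, in which the tool goes at most 62.5 mm and 10.7 degrees, less where a joint would pass 70% of its speed; a pose out of reach is approached as far as the arm can. A call is refused whole if a number of a shift passes 6.25 or a number of a turn 0.188, either way. A call with a gripper value outside its range is refused whole. The fingers move at their own pace and stop on an object; the grip force is fixed at half the most. Time passes only in rows, so rows that do not move let the fingers close. It gives the time, the measured TCP pose, the force, the opening and the grip force at its end, in the units of the state.
- env.sense(): the state, without advancing time (a new reading comes with each control period).
- env.capture(name): name is "side" or "top" or "wrist"; returns a dict with "color" (420x560x3 uint8, red, green, blue), "fx", "fy", "cx", "cy" (pixels), "extrinsics" (4x4, takes a point from world to camera coordinates). Camera axes: x right, y down, z forward; pixel columns grow to the right and rows downward; lengths in m; the calibration is good to about 2 mm. A picture is of the moment at which its call begins. There is no depth.
- env.finish_job(): hands the job in; it is judged then, once.
Trained networks look in a picture, given as the dict that the camera call returned (one of the last four; its "shot" number tells which), for a name from the list of things; names that differ only in an ending like _2 or _b are one class to them, and where a whole thing is asked for, a point or a joint stands for the part that bears it (a point fixed in the world has none). Each returns a list of dicts, best first, with "confidence" (0 to 1); they miss things now and then, are a little off and sometimes report something else, mostly with a low value. They report only what shows in the picture. A call takes as long as a camera call. They do not tell look-alikes from the thing itself.
- env.cut_out(picture, name): "pixels" (420x560 bool, what is visible of it) and "box" ([centre column, centre row, width, height] in pixels, round what is visible of it).
The state is a dict: "time_s": time; "joints": joint angles; "joint_velocities": joint speeds; "joint_efforts": joint torques, N m; "ee_pos": TCP position; "eef_rot": TCP orientation; "force": force on the tool from outside, world axes, zero at the start; "torque": the same for the moment, N m; "opening": opening from 0.0 (shut) to 1.0 (fully open); "grasp_force": force on a finger pad.
Only numpy, scipy, OpenCV 4.12 (cv2) and the standard library are available. Lean on these libraries where they do the work, as an engineer would, in place of code of your own. Each camera call takes 0.05 s, during which the arm holds its last target. There are 200 camera calls.

## Working session

There is one attempt and no reset: what is moved stays moved. The work goes in short steps, Python scripts to look and compute and a tool call to move; the robot and the scene stay as the last step left them, time stands still between calls to the robot, and variables do not carry over. Pictures are saved under pics/ and viewed, at most 10 in all, crops included, and the job is handed in when it is done.

Besides the shell and the picture viewer there is one more tool, called after "Call:" by a JSON object that holds its "api" and its "payload", one argument or row to a line. move_arm: Moves the arm, as the interface text tells. Its arguments: {"type":"object","properties":{"deltas":{"type":"array","items":{"type":"array"}}},"required":["deltas"]}

```bash
mkdir -p pics; ls; cat > h.py <<'E'
import numpy as np, cv2
from bench import env
from scipy.spatial.transform import Rotation as R
def ray(p,u,v):
    E=np.array(p["extrinsics"]);Rm=E[:3,:3];c=-Rm.T@E[:3,3]
    d=Rm.T@np.array([(u-p["cx"])/p["fx"],(v-p["cy"])/p["fy"],1.]);return c,d
def at_z(p,u,v,z):
    c,d=ray(p,u,v);return c+d*(z-c[2])/d[2]
def proj(p,X):
    E=np.array(p["extrinsics"]);q=E[:3,:3]@np.array(X)+E[:3,3]
    return np.array([p["fx"]*q[0]/q[2]+p["cx"],p["fy"]*q[1]/q[2]+p["cy"]])
E
python3 - <<'E'
from h import *
np.set_printoptions(precision=3,suppress=True)
s=env.sense();print(s["ee_pos"],s["eef_rot"],s["time_s"],s["opening"])
ims=[]
for n in ["top","side"]:
    p=env.capture(n);cv2.imwrite(f"pics/{n}0.png",p["color"][:,:,::-1])
    E=np.array(p["extrinsics"]);print(n,p["fx"],"cam",-E[:3,:3].T@E[:3,3])
    for k in ["tray","grip","ball","cradle","bridge","stop","cutter","cup"]:
        for r in env.cut_out(p,k)[:3]: print(k,round(r["confidence"],2),np.round(r["box"],1),int(r["pixels"].sum()))
E
```

```text
pics
[0.202 0.617 0.23 ] [-0.494 -3.102  0.003] 0.0 1.0019089016918792
top 511.40998526582194 cam [0.338 0.087 1.55 ]
tray 0.91 [226.8 190.4  28.7  50.3] 1217
tray 0.74 [ 85.8 188.5  44.9  58.2] 1313
tray 0.57 [199.8 311.   38.3  61.2] 1362
grip 0.85 [ 87.4 185.1  46.4  55.9] 1402
grip 0.66 [224.5 188.7  28.6  50.5] 1174
grip 0.65 [195.9 310.7  33.6  60. ] 1407
cradle 0.73 [228.2 197.1  37.2  91.2] 1558
bridge 0.94 [227.4 196.2  38.8  94.5] 1888
stop 0.72 [229.3 228.2  24.4   3.7] 163
cutter 0.58 [375.2 194.9  37.7  86.1] 2483
cutter 0.39 [146.1 152.4  37.9  36.5] 996
cup 0.59 [227.1 190.1  28.1  56.1] 1249
side 487.7772089639733 cam [-0.354 -0.703  0.971]
tray 0.87 [184.  148.2  45.2  24.5] 587
tray 0.75 [261.4 194.1  46.4  34.9] 723
grip 0.63 [262.2 194.6  43.4  34. ] 690
grip 0.61 [186.2 146.4  46.3  22.9] 550
ball 0.68 [193.2 170.6  22.8  23. ] 393
ball 0.64 [254.9 194.8  10.7  10.7] 58
ball 0.61 [264.5 195.2  46.2  29.8] 640
cradle 0.78 [260.8 200.6  78.5  52.7] 1015
bridge 0.55 [260.  198.8  73.3  52.5] 864
bridge 0.49 [289.9 235.7  17.1  31.3] 347
bridge 0.35 [368.6 258.5  77.1  73.8] 2453
stop 0.69 [237.7 209.   17.7  11. ] 159
cutter 0.97 [366.1 260.2  76.7  75.4] 2539
cup 0.95 [366.8 258.2  74.   74.4] 2404
```

```bash
python3 - <<'E'
import cv2
t=cv2.imread("pics/top0.png");s=cv2.imread("pics/side0.png")
cv2.imwrite("pics/top0b.png",cv2.resize(t[90:390,40:440],None,fx=2,fy=2,interpolation=cv2.INTER_CUBIC))
cv2.imwrite("pics/side0b.png",cv2.resize(s[100:330,130:430],None,fx=2.6,fy=2.6,interpolation=cv2.INTER_CUBIC))
E
```

```text
(no output)
```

View pics/top0b.png

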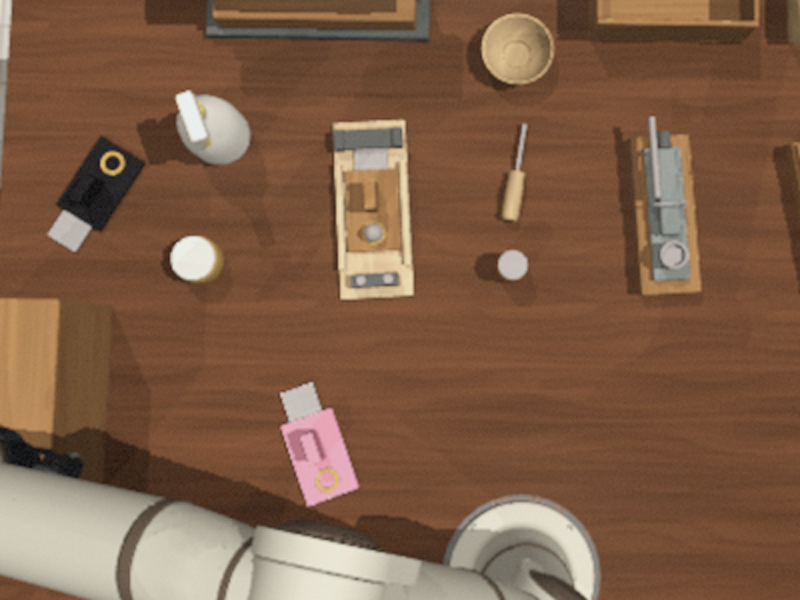

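View pics/side0b.png

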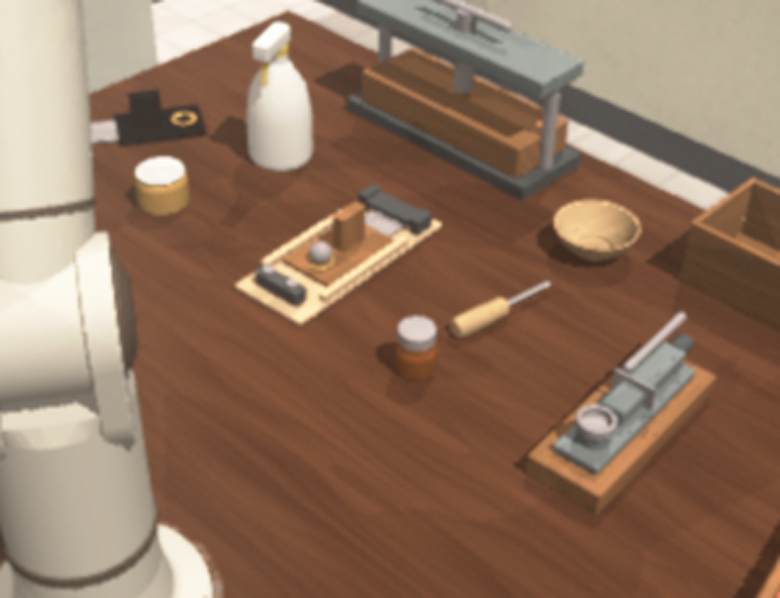

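Top crop: the wooden tray lies in the cradle at full px (225,190), with its ball at (226,206), the bridge at (224,159) and the stop at (227,230). The cup is at (377,217). Tray candidates are the wooden one at (225,190), the black one at (88,182) and the pink one at (200,312). By the description I choose the wooden one, and I'll check it in a close crop.

```bash
python3 - <<'E'
from h import *
t=cv2.imread("pics/top0.png")
a=cv2.resize(t[145:245,198:258],None,fx=6,fy=6,interpolation=cv2.INTER_CUBIC)
b=cv2.resize(t[150:250,348:408],None,fx=6,fy=6,interpolation=cv2.INTER_CUBIC)
cv2.imwrite("pics/close.png",np.hstack([a,b]))
E
```

```text
(no output)
```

View pics/close.png

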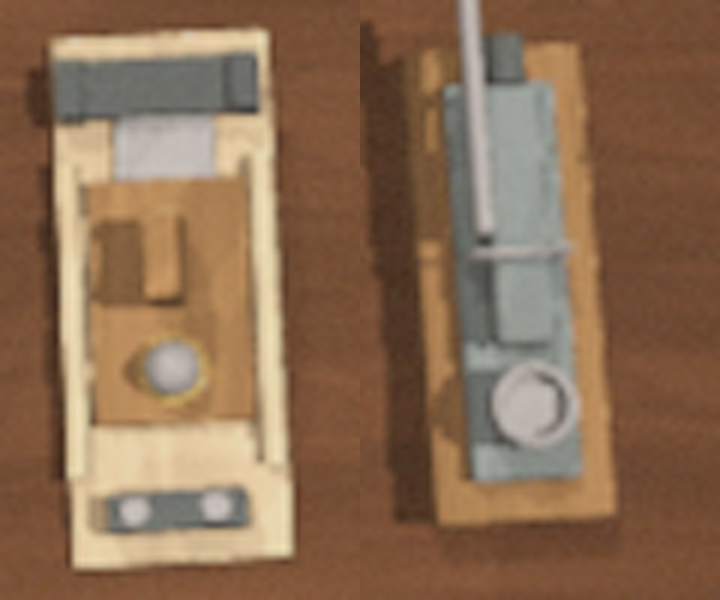

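Close crop: the board is wooden, with a steel ball in the brass ring at (170,370), the upright grip at (163,256), the tongue under the bridge at (157,85) and the stop face at about (175,490). This is the tray I want. The cup's mouth is at (532,403) in the crop.

```bash
python3 - <<'E'
from h import *
np.set_printoptions(precision=4,suppress=True)
p=env.capture("top")
f=lambda x,y,z,o=198,r=145: at_z(p,o+(x+.5)/6-.5,r+(y+.5)/6-.5,z)
c=[f(50,40,.008),f(270,30,.008),f(295,557,.008),f(73,568,.008)]
ax=(c[0]+c[1]-c[2]-c[3])/2;yaw=np.arctan2(ax[1],ax[0]);print("cradle len",np.linalg.norm(ax),"w",np.linalg.norm(c[0]-c[1]),"yaw",yaw)
u=np.array([np.cos(yaw),np.sin(yaw),0])
print("centre",sum(c)/4-(-.01)*-u*1)
print("bridge",f(157,86,.025))
g=f(164,256,.066);print("grip",g)
b=f(172,367,.030);print("ball",b, "pocket from grip",g-.053*u)
fe=(f(96,427,.016)+f(254,422,.016))/2;print("tray front edge",fe,"->grip",fe+.08*u)
be=(f(85,184,.016)+f(248,178,.016))/2;print("back edge",be,"->grip",be-.045*u)
print("stop top +x face",f(175,492,.030),f(175,525,.030))
print("stop px x gap", np.dot(fe-f(175,492,.030),u))
cup=at_z(p,348+(532.5-360)/6-.5,150+403.5/6-.5,.07);print("cup",cup)
a=at_z(p,348+(495-360)/6-.5,150+45/6-.5,.03);b2=at_z(p,348+(527-360)/6-.5,150+517/6-.5,.03)
d=a-b2;print("cutter yaw",np.arctan2(d[1],d[0]),"mid",(a+b2)/2, np.linalg.norm(d))
s=env.sense();Rm=R.from_rotvec(s["eef_rot"]).as_matrix();print(s["ee_pos"]);print(Rm)
for n in ["grease_jar","screwdriver","bowl","spray_bottle","tin"]:
    r=env.cut_out(p,n)
    if r: print(n,r[0]["confidence"],at_z(p,*r[0]["box"][:2],.05)[:2])
q=env.capture("side")
print(proj(q,g),proj(q,cup))
E
```

```text
cradle len 0.26948702422378 w 0.11217885914151625 yaw 0.06862488308060974
centre [0.5303 0.2294 0.008 ]
bridge [0.6448 0.2385 0.025 ]
grip [0.5524 0.229  0.066 ]
ball [0.502  0.2272 0.03  ] pocket from grip [0.4996 0.2254 0.066 ]
tray front edge [0.4745 0.2263 0.016 ] ->grip [0.5543 0.2317 0.016 ]
back edge [0.598  0.2334 0.016 ] ->grip [0.5531 0.2304 0.016 ]
stop top +x face [0.4397 0.2242 0.03  ] [0.4233 0.2238 0.03  ]
stop px x gap 0.03487913162623096
cup [ 0.4717 -0.2137  0.07  ]
cutter yaw 0.061673538086520756 mid [ 0.5377 -0.2114  0.03  ] 0.23855595479143724
[0.2018 0.6179 0.2313]
[[-0.9505  0.3106 -0.    ]
 [ 0.3106  0.9505  0.    ]
 [ 0.0001  0.     -1.    ]]
grease_jar 0.7 [0.4449 0.0192]
screwdriver 0.76 [0.5897 0.0149]
bowl 0.88 [0.7822 0.0128]
spray_bottle 0.76 [0.6506 0.4639]
tin 0.83 [0.4617 0.4877]
[263.27   181.7104] [358.2175 260.772 ]
```

Call:
{"api": "move_arm", "payload": {
  "deltas": [
    [0,[0,0,0],[0,0,-0.128]],
    [0,[0,0,0],[0,0,-0.128]],
    [0,[0,0,0],[0,0,-0.128]],
    [0,[-2.7,-3.4,0.5],[0,0,0]],
    [0,[-2.7,-3.4,0.5],[0,0,0]],
    [0,[-2.7,-3.4,0.5],[0,0,0]],
    [0,[-2.7,-3.4,0.5],[0,0,0]],
    [0,[-2.7,-3.4,0.5],[0,0,0]],
    [0,[-2.7,-3.4,0.5],[0,0,0]],
    [0,[-2.7,-3.4,0.5],[0,0,0]],
    [0,[-2.7,-3.4,0.5],[0,0,0]],
    [0,[-2.7,-3.4,0.5],[0,0,0]],
    [0,[-2.7,-3.4,0.5],[0,0,0]],
    [0,[-2.7,-3.4,0.5],[0,0,0]],
    [0,[-2.7,-3.4,0.5],[0,0,0]],
    [0,[0,0,0],[0,0,0]],
    [0,[0,0,0],[0,0,0]]
  ]
}}

```text
time_s: 3.38
ee_pos: [0.5525, 0.2334, 0.1713]
eef_rot: [0.107, -3.139, -0.001]
force: [-0.1, 1.1, 0.4]
opening: 0.999
grasp_force: 0.0
```

```bash
python3 - <<'E'
from h import *
np.set_printoptions(precision=4,suppress=True)
s=env.sense();print(np.array(s["ee_pos"]),np.array(s["joints"]),s["force"],s["time_s"]);print(R.from_rotvec(s["eef_rot"]).as_matrix())
p=env.capture("wrist");cv2.imwrite("pics/w1.png",cv2.resize(p["color"][:,:,::-1],None,fx=1.4,fy=1.4))
for X in ([.5524,.229,.066],[.4996,.2254,.030],[.645,.2385,.025]): print(proj(p,X)*1.4)
E
```

```text
[0.5525 0.2334 0.1713] [-0.1627  0.468  -0.3672  1.7385  0.1964  0.9716  1.0338] [-0.1336  1.1379  0.4105] 3.375
[[-0.9977 -0.0682 -0.0006]
 [-0.0682  0.9977  0.0007]
 [ 0.0005  0.0007 -1.    ]]
[389.6915 296.2235]
[390.263  198.1218]
[395.2839 406.4387]
```

View pics/w1.png

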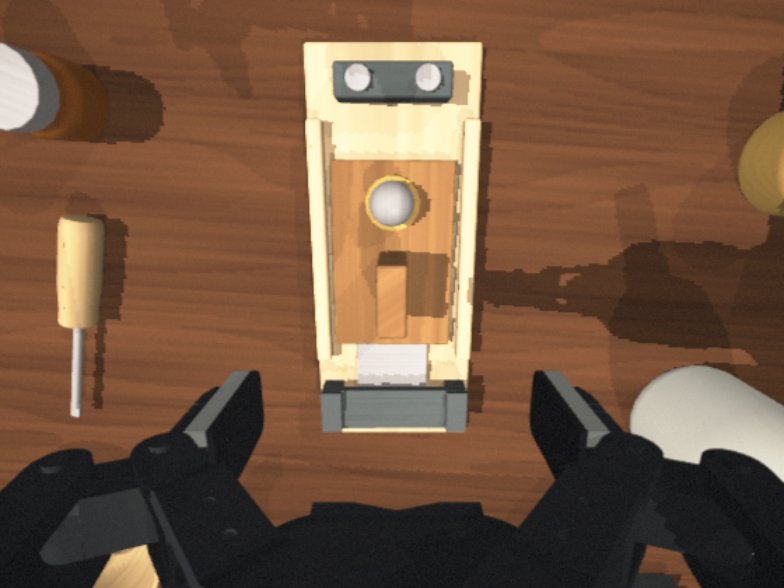

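Wrist view: the grip's top is at (392,301), the ball at (391,203), the tray's front edge at y=160, and the stop's face at about y=101 by the floor. The tray is straight in the cradle.

```bash
python3 - <<'E'
from h import *
np.set_printoptions(precision=4,suppress=True)
p=env.capture("wrist");f=lambda x,y,z:at_z(p,x/1.4,y/1.4,z)
g=f(392,301.5,.066);print("grip",g,"ends",f(392,265,.066),f(392,338,.066),"sides",f(378,301,.066),f(407,301,.066))
print("ball",f(391,203,.03))
a,b=f(333,160,.016),f(456,160,.016);print("front",(a+b)/2)
print("stop face",f(393,103,.008),f(393,93,.03))
d=f(452,420,.025)-f(452,100,.03);print(np.arctan2(d[1],d[0]))
l=f(304,43,.008),f(482,43,.008);print("edge",l, (l[0]-l[1]))
s=env.sense();Rm=R.from_rotvec(s["eef_rot"]).as_matrix();print("tool delta cm",100*Rm.T@(g-s["ee_pos"]))
E
```

```text
grip [0.5551 0.2314 0.066 ] ends [0.5338 0.2299 0.066 ] [0.5774 0.2329 0.066 ] sides [0.5554 0.2233 0.066 ] [0.5542 0.24   0.066 ]
ball [0.5021 0.2268 0.03  ]
front [0.4762 0.2271 0.016 ]
stop face [0.4419 0.2238 0.008 ] [0.4395 0.2237 0.03  ]
0.1071996426318678
edge (array([0.4119, 0.1673, 0.008 ]), array([0.4042, 0.2756, 0.008 ])) [ 0.0077 -0.1083  0.    ]
tool delta cm [-0.2937 -0.356  10.5512]
```

Call:
{"api": "move_arm", "payload": {
  "deltas": [
    [0,[-0.25,-0.25,2],[0,0,0]],
    [0,[0,0,2],[0,0,0]],
    [0,[0,0,2],[0,0,0]],
    [0,[0,0,2],[0,0,0]],
    [0,[0,0,2],[0,0,0]],
    [0,[0,0,2],[0,0,0]],
    [0,[0,0,1],[0,0,0]],
    [0,[0,0,1],[0,0,0]],
    [0,[0,0,0],[0,0,0]],
    [0,[0,0,0],[0,0,0]],
    [0,[0,0,0],[0,0,0]]
  ]
}}

```text
time_s: 4.85
ee_pos: [0.5561, 0.2309, 0.032]
eef_rot: [-0.107, 3.139, 0.001]
force: [-0.1, -0.1, -1.0]
opening: 1.001
grasp_force: 0.0
```

```bash
python3 - <<'E'
from h import *
np.set_printoptions(precision=4,suppress=True)
s=env.sense();print(np.array(s["ee_pos"]),np.array(s["joints"]),s["force"],s["time_s"])
p=env.capture("wrist");cv2.imwrite("pics/w2.png",p["color"][:,:,::-1])
E
```

```text
[0.5561 0.2309 0.032 ] [-0.206   0.6584 -0.307   1.804   0.284   0.7211  0.9717] [-0.0828 -0.1156 -0.9948] 4.85
```

View pics/w2.png

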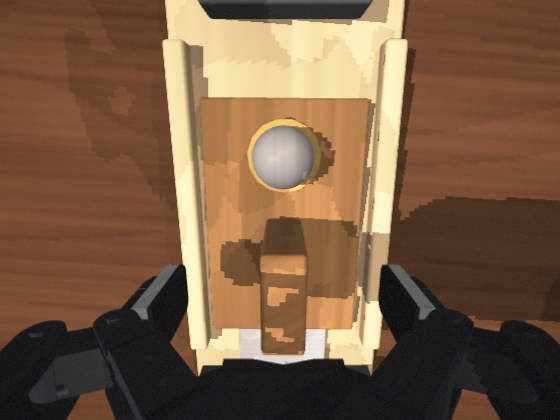

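The grip (columns 262–307, centre 284) stands midway between the pads (188 and 380), and the ball sits in its ring at (283,157). I'll close in steps.

Call:
{"api": "move_arm", "payload": {
  "deltas": [
    [0.2,[0,0,0],[0,0,0]],
    [0.4,[0,0,0],[0,0,0]],
    [0.55,[0,0,0],[0,0,0]],
    [0.65,[0,0,0],[0,0,0]],
    [0.7,[0,0,0],[0,0,0]],
    [0.75,[0,0,0],[0,0,0]],
    [0.8,[0,0,0],[0,0,0]],
    [0.85,[0,0,0],[0,0,0]],
    [0.9,[0,0,0],[0,0,0]],
    [1,[0,0,0],[0,0,0]],
    [1,[0,0,0],[0,0,0]],
    [1,[0,0,0],[0,0,0]]
  ]
}}

```text
time_s: 6.4
ee_pos: [0.5556, 0.2307, 0.0314]
eef_rot: [-0.107, 3.14, 0.0]
force: [-1.4, -0.2, 2.4]
opening: 0.2
grasp_force: 58.8
```

Call:
{"api": "move_arm", "payload": {
  "deltas": [
    [1,[0.1,0,0],[0,0,0]],
    [1,[0.2,0,0],[0,0,0]],
    [1,[0.25,0,0],[0,0,0]],
    [1,[0.25,0,0],[0,0,0]],
    [1,[0.25,0,0],[0,0,0]],
    [1,[0.25,0,0],[0,0,0]],
    [1,[0.25,0,0],[0,0,0]],
    [1,[0.25,0,0],[0,0,0]],
    [1,[0.25,0,0],[0,0,0]],
    [1,[0.25,0,0],[0,0,0]],
    [1,[0.2,0,0],[0,0,0]],
    [1,[0.1,0,0],[0,0,0]],
    [1,[0.1,0,0],[0,0,0]],
    [1,[0,0,0],[0,0,0]]
  ]
}}

```text
time_s: 8.15
ee_pos: [0.5287, 0.2288, 0.0314]
eef_rot: [-0.107, 3.14, 0.0]
force: [2.8, 0.6, 3.1]
opening: 0.201
grasp_force: 59.1
```

Call:
{"api": "move_arm", "payload": {
  "deltas": [
    [1,[0.1,0,0],[0,0,0]],
    [1,[0.1,0,0],[0,0,0]],
    [1,[0.1,0,0],[0,0,0]],
    [1,[0.1,0,0],[0,0,0]],
    [1,[0,0,0],[0,0,0]]
  ]
}}

```text
time_s: 8.78
ee_pos: [0.5246, 0.2285, 0.0314]
eef_rot: [-0.107, 3.14, 0.0]
force: [3.9, -0.6, 3.6]
opening: 0.204
grasp_force: 59.2
```

Call:
{"api": "move_arm", "payload": {
  "deltas": [
    [1,[0.1,0,0],[0,0,0]],
    [1,[0.1,0,0],[0,0,0]],
    [1,[0,0,0],[0,0,0]]
  ]
}}

```text
time_s: 9.15
ee_pos: [0.5227, 0.2284, 0.0314]
eef_rot: [-0.107, 3.14, 0.0]
force: [4.1, 0.1, 4.4]
opening: 0.203
grasp_force: 59.2
```

Call:
{"api": "move_arm", "payload": {
  "deltas": [
    [1,[0.1,0,0],[0,0,0]],
    [1,[0.1,0,0],[0,0,0]],
    [1,[0,0,0],[0,0,0]]
  ]
}}

```text
time_s: 9.52
ee_pos: [0.5215, 0.2285, 0.0315]
eef_rot: [-0.108, 3.138, 0.001]
force: [7.4, 0.3, 1.7]
opening: 0.203
grasp_force: 58.8
```

Call:
{"api": "move_arm", "payload": {
  "deltas": [
    [1,[0.1,0,0],[0,0,0]],
    [1,[0.1,0,0],[0,0,0]],
    [1,[0,0,0],[0,0,0]]
  ]
}}

```text
time_s: 9.9
ee_pos: [0.5213, 0.2285, 0.0319]
eef_rot: [-0.107, 3.135, 0.002]
force: [9.9, 1.1, 0.7]
opening: 0.203
grasp_force: 58.7
```

```bash
python3 - <<'E'
from h import *
s=env.sense();print(s["ee_pos"],s["force"],s["torque"])
p=env.capture("wrist");cv2.imwrite("pics/w3.png",p["color"][:,:,::-1])
E
```

```text
[0.52133839 0.2284706  0.03192529] [9.85539193 1.08030354 0.72135408] [ 0.11132265 -2.08000505  0.18522926]
```

View pics/w3.png

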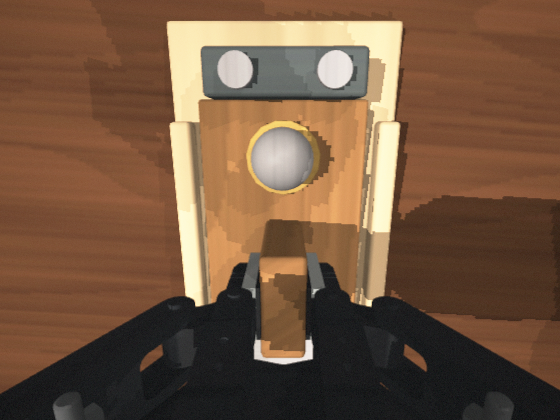

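The tray's front edge now meets the stop face (row 98), and the ball is still in its ring at (282,158). The tray has stalled under about 10 N, so it is against the stop. I'll back off slightly and lift.

Call:
{"api": "move_arm", "payload": {
  "deltas": [
    [1,[-0.1,0,0],[0,0,0]],
    [1,[-0.1,0,0],[0,0,0]],
    [1,[-0.1,0,0],[0,0,0]],
    [1,[-0.1,0,0],[0,0,0]],
    [1,[0,0,0],[0,0,0]],
    [1,[0,0,-0.1],[0,0,0]],
    [1,[0,0,-0.2],[0,0,0]],
    [1,[0,0,-0.3],[0,0,0]],
    [1,[0,0,-0.4],[0,0,0]],
    [1,[0,0,-0.4],[0,0,0]],
    [1,[0,0,-0.4],[0,0,0]],
    [1,[0,0,-0.4],[0,0,0]],
    [1,[0,0,-0.4],[0,0,0]],
    [1,[0,0,-0.4],[0,0,0]],
    [1,[0,0,-0.3],[0,0,0]],
    [1,[0,0,-0.2],[0,0,0]],
    [1,[0,0,-0.1],[0,0,0]],
    [1,[0,0,0],[0,0,0]]
  ]
}}

```text
time_s: 12.2
ee_pos: [0.5226, 0.2283, 0.0673]
eef_rot: [0.107, -3.14, -0.0]
force: [-0.9, -0.6, -2.8]
opening: 0.202
grasp_force: 58.9
```

```bash
python3 - <<'E'
from h import *
np.set_printoptions(precision=4,suppress=True)
s=env.sense();print(np.array(s["ee_pos"]),s["force"],s["torque"],np.array(s["joints"]));print(R.from_rotvec(s["eef_rot"]).as_matrix())
p=env.capture("wrist");cv2.imwrite("pics/w4.png",p["color"][:,:,::-1])
E
```

```text
[0.5226 0.2283 0.0673] [-0.8505 -0.6453 -2.8205] [0.0245 0.0023 0.0536] [-0.2004  0.5631 -0.3307  1.8739  0.2582  0.7462  0.9645]
[[-0.9977 -0.0681 -0.    ]
 [-0.0681  0.9977  0.    ]
 [ 0.      0.     -1.    ]]
```

View pics/w4.png

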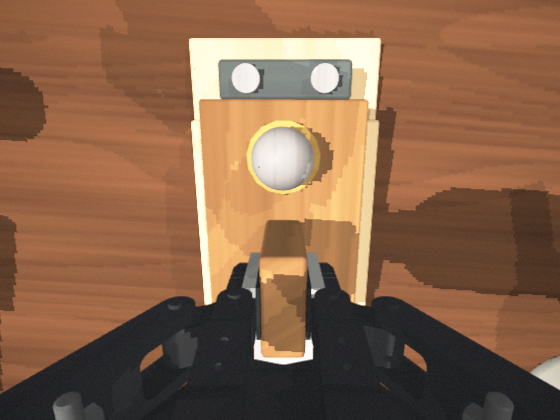

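The tray is free of the stop and rising level, with the ball centred in its ring at (282,157). I'll lift on and carry.

Call:
{"api": "move_arm", "payload": {
  "deltas": [
    [1,[0,0,-0.3],[0,0,0]],
    [1,[0,0,-0.5],[0,0,0]],
    [1,[0,0,-0.7],[0,0,0]],
    [1,[0,0,-0.8],[0,0,0]],
    [1,[0,0,-0.8],[0,0,0]],
    [1,[0,0,-0.8],[0,0,0]],
    [1,[0,0,-0.8],[0,0,0]],
    [1,[0,0,-0.8],[0,0,0]],
    [1,[0,0,-0.8],[0,0,0]],
    [1,[0,0,-0.8],[0,0,0]],
    [1,[0,0,-0.8],[0,0,0]],
    [1,[0,0,-0.8],[0,0,0]],
    [1,[0,0,-0.7],[0,0,0]],
    [1,[0,0,-0.5],[0,0,0]],
    [1,[0,0,-0.3],[0,0,0]],
    [1,[0,0,-0.1],[0,0,0]],
    [1,[0,0,0],[0,0,0]]
  ]
}}

```text
time_s: 14.38
ee_pos: [0.5225, 0.2283, 0.1702]
eef_rot: [0.107, -3.139, 0.0]
force: [0.0, -0.3, -2.3]
opening: 0.2
grasp_force: 58.9
```

Call:
{"api": "move_arm", "payload": {
  "deltas": [
    [1,[0.03,-0.4,0],[0,0,0]],
    [1,[0.05,-0.8,0],[0,0,0]],
    [1,[0.08,-1.2,0],[0,0,0]],
    [1,[0.1,-1.6,0],[0,0,0]],
    [1,[0.13,-2,0],[0,0,0]],
    [1,[0.15,-2.3,0],[0,0,0]],
    [1,[0.16,-2.5,0],[0,0,0]],
    [1,[0.16,-2.5,0],[0,0,0]],
    [1,[0.16,-2.5,0],[0,0,0]],
    [1,[0.16,-2.5,0],[0,0,0]],
    [1,[0.16,-2.5,0],[0,0,0]],
    [1,[0.16,-2.5,0],[0,0,0]],
    [1,[0.16,-2.5,0],[0,0,0]],
    [1,[0.15,-2.3,0],[0,0,0]],
    [1,[0.13,-2,0],[0,0,0]],
    [1,[0.1,-1.6,0],[0,0,0]],
    [1,[0.08,-1.2,0],[0,0,0]],
    [1,[0.05,-0.8,0],[0,0,0]],
    [1,[0.03,-0.4,0],[0,0,0]],
    [1,[0,0,0],[0,0,0]]
  ]
}}

```text
time_s: 16.88
ee_pos: [0.524, -0.1132, 0.1702]
eef_rot: [0.108, -3.14, -0.0]
force: [0.9, 1.0, -2.9]
opening: 0.203
grasp_force: 58.9
```

```bash
python3 - <<'E'
from h import *
np.set_printoptions(precision=4,suppress=True)
s=env.sense();e=np.array(s["ee_pos"]);Rm=R.from_rotvec(s["eef_rot"]).as_matrix();print(e,s["force"],np.array(s["joints"]));print(Rm)
cup=np.array([.4717,-.2137,.07])
tgt=cup+[0,0,.10]; pocket=e+.053*Rm[:,0]; print("pocket",pocket,"tool delta cm",100*Rm.T@(tgt-pocket))
p=env.capture("wrist");cv2.imwrite("pics/w5.png",p["color"][:,:,::-1]);print("cup predicted px",proj(p,cup))
E
```

```text
[ 0.524  -0.1132  0.1702] [ 0.9387  0.9672 -2.8963] [ 0.3762  0.3511 -0.258   1.8998  0.1116  0.9046  1.7035]
[[-0.9977 -0.0685 -0.0001]
 [-0.0685  0.9977  0.0002]
 [ 0.0001  0.0002 -1.    ]]
pocket [ 0.4711 -0.1168  0.1702] tool delta cm [ 0.6043 -9.6727  0.0221]
cup predicted px [152.7998 136.4428]
```

View pics/w5.png

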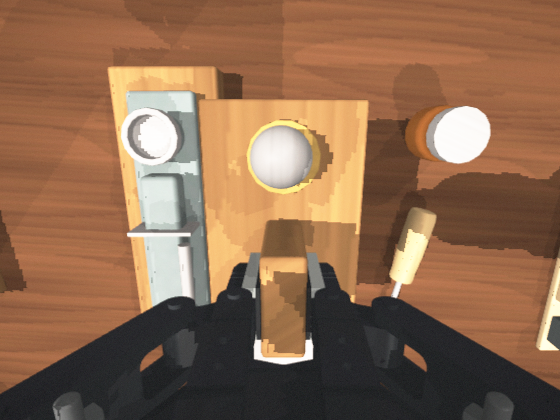

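The cup shows at (150,136), predicted at (153,136), which agrees. The ball is still in its ring at (282,157).

Call:
{"api": "move_arm", "payload": {
  "deltas": [
    [1,[0.03,-0.4,0],[0,0,0]],
    [1,[0.05,-0.7,0],[0,0,0]],
    [1,[0.06,-1,0],[0,0,0]],
    [1,[0.08,-1.2,0],[0,0,0]],
    [1,[0.08,-1.2,0],[0,0,0]],
    [1,[0.08,-1.2,0],[0,0,0]],
    [1,[0.08,-1.2,0],[0,0,0]],
    [1,[0.06,-1,0],[0,0,0]],
    [1,[0.05,-0.8,0],[0,0,0]],
    [1,[0.03,-0.6,0],[0,0,0]],
    [1,[0,-0.4,0],[0,0,0]],
    [1,[0,-0.1,0],[0,0,0]],
    [1,[0,0,0],[0,0,0]],
    [1,[0,0,0],[0,0,0]],
    [1,[0,0,0],[0,0,0]],
    [1,[0,0,0],[0,0,0]]
  ]
}}

```text
time_s: 18.92
ee_pos: [0.5246, -0.2115, 0.1703]
eef_rot: [0.107, -3.14, -0.0]
force: [-0.2, -0.0, -1.8]
opening: 0.201
grasp_force: 58.9
```

```bash
python3 - <<'E'
from h import *
np.set_printoptions(precision=4,suppress=True)
s=env.sense();e=np.array(s["ee_pos"]);Rm=R.from_rotvec(s["eef_rot"]).as_matrix();print(e,np.abs(s["joint_velocities"]).max())
print("pocket",e+.053*Rm[:,0])
t=env.capture("top");d=env.capture("side");print("ball px expected",proj(t,[.4717,-.2137,.168]),proj(d,[.4717,-.2137,.168]))
for q in (t,d):
    for r in env.cut_out(q,"ball")[:3]: print(r["confidence"],r["box"])
a=cv2.resize(t["color"][140:240,340:410],None,fx=5,fy=5);b=cv2.resize(d["color"][180:280,310:390],None,fx=5,fy=5)
cv2.imwrite("pics/end.png",np.hstack([a,b])[:,:,::-1])
E
```

```text
[ 0.5246 -0.2115  0.1703] 0.001647938738859369
pocket [ 0.4718 -0.2151  0.1703]
ball px expected [383.5125 213.6155] [362.7622 232.8364]
0.42 [383.3, 214.3, 11.2, 8.3]
0.58 [365.2, 232.4, 14.4, 12.4]
```

View pics/end.png

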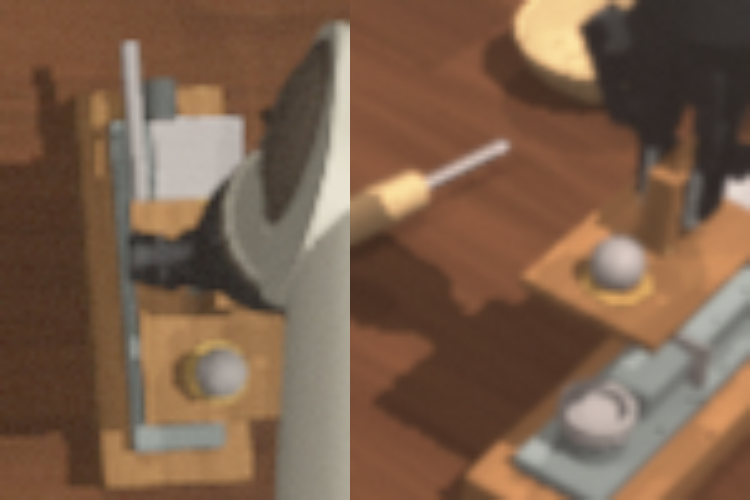

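The ball is in its ring, at top px (383,214) and side px (365,232). Those are within 3 px of where it should appear when centred 10 cm above the cup. The tray is level and still, so I'll hand in.

```bash
python3 -c "
from bench import env
print(env.finish_job())"
```

```text
the job is handed in; nothing more can be done
None
```

I handed the job in with the tray held level and still, and the ball in its pocket about 10 cm above the cup, within about 2 mm of the cup's axis by my measurement; no verdict came back.

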